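# Seat the keyed cover on a round conduit junction box

## Task

The round cover on the junction box stands proud on its rubber seal and is turned the wrong way. With a fingertip, push it round by its raised lugs until the notch in its rim stands over the small locating pin on the box, then press the cover down until it sits flush on the box's rim, and take the hand away. Do not pick the cover up or lift it off, and leave the loose fittings and other things on the board and bench where they are.

Things in the scene. Friction and masses are not known exactly. Their poses are not given: they have to be found in the camera images.
- box: Round cast-metal conduit junction box screwed to a plywood board (270 x 340 x 18 mm), one rigid piece that does not move. Origin: on the box's upright axis at the board's underside, on the bench. z up; +x points from the axis to the locating pin. 23 mm conduits leave the box along its +y, -y and -x. Cover apart, nothing on the board stands higher than 86 mm.
- rim_center (a point): Centre of the box's round flat rim (140 mm across, 78 mm above the bench, faced with thin black gasket), the face on which the cover must come to lie flush. In the rim is a black rubber seal ring, about 100 mm across, that at the start stands 8 mm proud and carries the cover.
- pin (a point): Tip of the locating pin: an upright round-tipped steel pin, 9 mm in diameter and 7 mm tall, fixed on the box's rim 62 mm from the box's axis, on the one side of the box without a conduit, straight opposite the middle one of the three. About half of it shows outside the cover's edge.
- cover: Loose cast-metal cover, about 0.6 kg: round flange 124 mm across, 8 mm thick, with a plug beneath (68 mm across, 20 mm deep) that stays centred in the box's mouth with 1 mm of play. Origin: on its axis at the flange's underside; z up; +x points to its notch. It starts 8 mm above the rim, 1 mm clear of the pin, turns on the seal either way without end and stays where left.
- notch (a point): Middle of the notch at the cover's outer edge, 62 mm from its axis along its +x, level with the flange's top (8 mm above the cover's origin). The notch is 15 mm wide, 9 mm deep towards the axis and goes right through the flange. It belongs round the pin: cover and box then have their x axes the same way.
- lug_a (a point): Top of the lug on the cover's +y side: an upright square lug for turning the cover, 12 x 12 mm, 50 mm from the cover's axis, 18 mm tall (its top 26 mm above the cover's origin). Pushing it sideways turns the cover; it takes about 4 to 12 N.
- lug_b (a point): Top of the same kind of lug on the cover's -y side, opposite the first.
- cover_top (a point): Middle of the flat boss on the cover, 36 mm across, its top 12 mm above the cover's origin: the place to press. With notch over pin, some 8 to 12 N pressed here pushes cover and seal 8 mm down onto the rim (this point then 90 mm above the bench); they stay down. Out of line the flange stops on the pin.
- locknut: Bystander on the board: steel conduit locknut lying flat, 40 mm across, 6 mm thick. Origin: centre of its underside.
- connector: Bystander on the board: steel conduit connector standing upright, 35 mm across, 46 mm tall. Origin: centre of its underside.
- screw_a: Bystander on the board: small hexagon-head cover screw standing on its head, 13 mm across, 27 mm tall. Origin: centre of its underside.
- screw_b: Bystander on the board: a second such screw.
- driver: Bystander on the bench: screwdriver lying flat, 210 mm long. Origin: beneath its middle.
- elbow_body: Bystander on the bench: cast conduit elbow body, about 125 x 55 x 39 mm. Origin: centre of its underside.
- lubricant: Bystander on the bench: upright plastic bottle, 60 mm across, 150 mm tall. Origin: centre of its underside.
- carton_small: Bystander on the bench: small closed blue carton, 100 x 75 x 85 mm. Origin: centre of its underside.
Not all that is in view belongs to the job. Of the things like the cover, leave any that is orange; of the rest the larger one is meant.

How it is judged:
By the outcome, as a careful person would: the job done as asked, in the order asked, and still so for the second after the job is handed in, with the robot touching nothing.
It also fails if it takes over 58 s, if anything falls off the work surface, if the arm or the gripper's body presses on something with over 40 N, if the wrist force passes 120 N, or if a joint passes its speed limit or range.

## Robot

A 6-joint arm with a two-finger parallel gripper is mounted at the origin on the work surface. World frame = base frame: x ahead of the robot, y to its left, z up, the work surface at z = 0. Lengths are in mm, angles in rad, forces in N, time in s.
With the tool pointing down it reaches from about 300 to 775 mm from the base axis. Payload 14.6 kg.
Tool frame: the origin (TCP) lies between the finger pads; the fingertips stand 8 mm ahead of it and the grasp point (between the pads) lies 11 mm behind it; x points along the fingers, y is the direction in which the jaws open and shut, and the axes are right-handed (so a half turn about x gives the same grasp; the last joint's range is limited). The gripper opens to 94 mm and grips with 3 to 60 N. Pads are 16 mm wide; open, the fingers measure 119 mm over their backs; the gripper's body (75 mm by 177 mm) begins 78 mm behind the grasp point.
Start: joints at [-1.325, 0.3, 1.521, -0, 1.321, -0.067], TCP at [169.241, -523.304, 213.446] pointing down, gripper open.
Joint ranges: [-3.03, 3.03], [-0.79, 2.21], [0.23, 2.52], [-1.04, 4.18], [0, 3.07], [-2.55, 2.55]. Speed limits (rad/s): [2.22, 2.22, 2.57, 3.14, 3.14, 3.14].

## Interface

Orientations are given as [roll, pitch, yaw] about the fixed x, y, z axes, in that order (R = Rz(yaw) Ry(pitch) Rx(roll)).
In Python, from cell import telemetry, camera, calibration, order gives the robot as it stands.
- The arm moves only by the shell command python3 -m handwheel 'ROWS' [FORCE]. ROWS is JSON, a list of rows, each a list of 7 numbers: the turn, a rotation vector about the tool's x, y, z as a fraction of full scale, then the shift along the tool's x, y, z as a fraction of full scale, then the opening, from 0 (shut) to 1 (fully open). A call has 1 to 12 rows; each row is the pose to reach, as a shift and turn from the pose measured when the call began, along the tool's axes at that moment, turning the shorter way round; what a row does not reach only later rows make up. Full scale, the value 1, is 300 mm for a shift and pi rad for a turn. A row lasts 1/8 s, in which the tool goes at most 62.5 mm and 10.7 degrees, less where a joint would pass 70% of its speed; a pose out of reach is approached as far as the arm can. A call with a number of a shift or a turn outside -1 to 1 is refused whole. A call with a gripper value outside its range is refused whole. The fingers move at their own pace and stop on an object; FORCE is the grip in N (left out, the last holds). Time passes only in rows, so rows that repeat a pose let the fingers close. It gives the time, the measured TCP pose, the force and the opening at its end, in the units of the state.
- telemetry.read_state(): the state, without advancing time (a new reading comes with each control period).
- camera(name): name is "scene" or "top" or "wrist"; returns the picture (400x640x3 uint8, red, green, blue); there is no depth.
- calibration(name): a dict with "fov_y" (degrees; the focal length in pixels is half the picture's height over the tangent of half this angle, whatever the lens; pixels are square), "cx", "cy" (the principal point, pixels), "position" and "attitude" of the camera in the world. Camera axes: x right, y down, z forward; pixel columns grow to the right and rows downward; lengths in mm; the calibration is good to about 2 mm. A picture is of the moment at which its call begins: read the wrist's pose just before it. calibration takes no time and is no camera call; for the wrist camera it gives the pose at the moment of the call.
- order.sign_off(): hands the job in, once; it reports no verdict.
The state is a dict: "clock": time; "joints": joint angles; "qd": joint speeds; "effort": joint torques, N m; "eef_pos": TCP position; "eef_rot": TCP orientation; "wrist_force": force on the tool from outside, world axes, zero at the start; "moment": the same for the moment, N m; "finger_gap": finger opening in mm.
Only numpy, scipy, OpenCV 4.12 (cv2) and the standard library are available. Lean on these libraries where they do the work, as an engineer would, in place of code of your own. Each camera call takes 0.05 s, during which the arm holds its last target.

## Working session

There is one attempt and no reset: what is moved stays moved. The work goes in short steps, Python scripts to look and compute and a shell command to move; the robot and the scene stay as the last step left them, time stands still between calls to the robot, and variables do not carry over. Pictures are saved under pics/ and viewed, and the job is handed in when it is done.

```bash
mkdir -p pics; ls; python3 - <<'E'
from cell import telemetry, camera, calibration, order
import cv2
print(telemetry.read_state())
for n in ("scene","top","wrist"):
    c=calibration(n); print(n,c)
    cv2.imwrite(f"pics/{n}0.png",camera(n)[:,:,::-1])
E
```

```text
pics
{'clock': 0.0, 'joints': array([-1.32460241e+00,  3.00426117e-01,  1.52159641e+00, -1.68373739e-05,
        1.32067527e+00, -6.65886507e-02]), 'qd': array([-0.000675  ,  0.00134597,  0.00155559,  0.00062126, -0.000948  ,
       -0.00155358]), 'effort': array([ 7.69855487e-04, -5.31806982e+01, -3.52738130e+01,  7.08738528e-02,
        2.43731408e-02, -6.63913033e-05]), 'eef_pos': array([ 169.17616064, -523.06830186,  212.90450801]), 'eef_rot': array([-1.62262891,  1.56969106,  1.83175048]), 'wrist_force': array([-0.75372074,  0.11656963, -0.82429652]), 'moment': array([ 0.01985438,  0.02989909, -0.00766581]), 'finger_gap': 94.00311294090064}
scene {'fov_y': 53.0663559108657, 'cx': 324.8204846097326, 'cy': 200.07899696058556, 'position': array([1537.24805701, -137.31211287,  838.55316282]), 'attitude': array([-2.20260073, -0.02055306,  1.44294265])}
top {'fov_y': 50.43368111590654, 'cx': 323.74081103047143, 'cy': 203.3698196898636, 'position': array([ 234.16509658,   47.83859359, 1589.45104156]), 'attitude': array([-2.96265608, -0.01495709, -1.567255  ])}
wrist {'fov_y': 63.24702163649489, 'cx': 323.6762881437832, 'cy': 202.54811057281242, 'position': array([ 236.1509613 , -502.35126447,  384.26881552]), 'attitude': array([ 2.89712158e+00,  1.57987966e-03, -1.25951419e+00])}
```

View pics/top0.png

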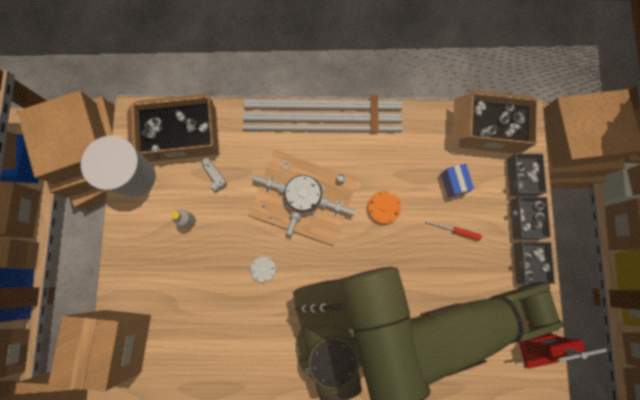

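View pics/scene0.png

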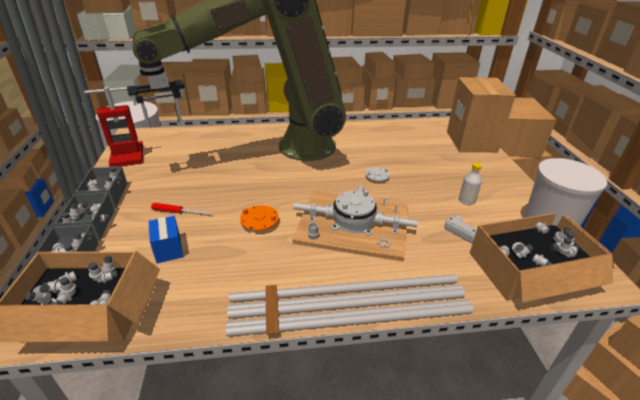

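View pics/wrist0.png

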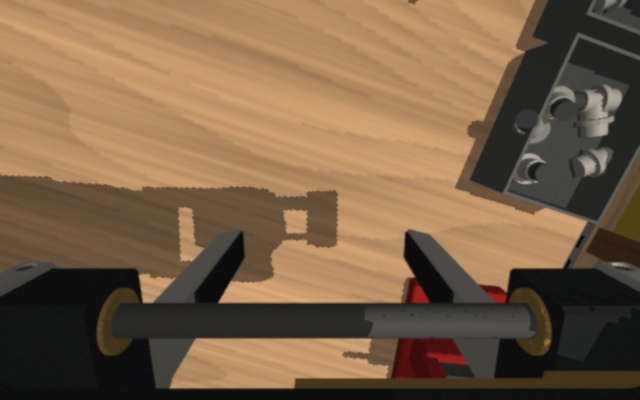

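The candidates in the top view are the orange disc at (384,207), the small grey cover lying on the bench at (263,270), and the larger grey cover on the box at (303,195). The one on the box fits: it isn't orange and it's the larger. I'll enlarge it to confirm.

```bash
cat > h.py <<'E'
import numpy as np, cv2
from scipy.spatial.transform import Rotation as R
from cell import telemetry, camera, calibration
def K(c):
    f=200/np.tan(np.radians(c["fov_y"]/2)); return f
def proj(c,p):
    q=R.from_euler('xyz',c["attitude"]).inv().apply(np.atleast_2d(p)-c["position"]); f=K(c)
    return np.c_[c["cx"]+f*q[:,0]/q[:,2], c["cy"]+f*q[:,1]/q[:,2]]
def ray(c,uv,z):
    uv=np.atleast_2d(uv).astype(float); f=K(c)
    d=np.c_[(uv[:,0]-c["cx"])/f,(uv[:,1]-c["cy"])/f,np.ones(len(uv))]
    d=R.from_euler('xyz',c["attitude"]).apply(d)
    return c["position"]+d*((z-c["position"][2])/d[:,2])[:,None]
def crop(img,x0,y0,w,h,s,name):
    cv2.imwrite(name,cv2.resize(img[y0:y0+h,x0:x0+w],None,fx=s,fy=s,interpolation=cv2.INTER_CUBIC))
E
python3 - <<'E'
from h import *
t=cv2.imread("pics/top0.png"); s=cv2.imread("pics/scene0.png")
crop(t,240,145,125,105,6,"pics/topc.png"); crop(s,285,165,140,100,5,"pics/scenec.png")
c=calibration("top"); print(ray(c,[[303,194]],94), ray(c,[[384,207],[263,270]],10))
c=calibration("scene"); print(ray(c,[[356,205]],94))
print(R.from_euler('xyz',telemetry.read_state()['eef_rot']).as_matrix().round(3))
E
```

```text
[[538.47866084 101.02367426  94.        ]] [[ 507.42743584 -202.75143825   10.        ]
 [ 270.21997623  247.14675232   10.        ]]
[[565.27836218 100.67666724  94.        ]]
[[-0.     0.308 -0.951]
 [ 0.001 -0.951 -0.308]
 [-1.    -0.001 -0.   ]]
```

View pics/topc.png

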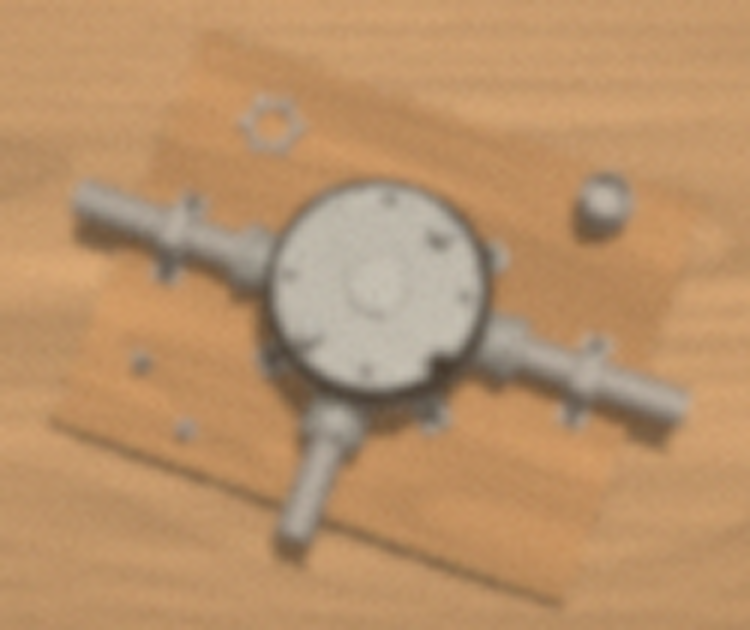

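View pics/scenec.png

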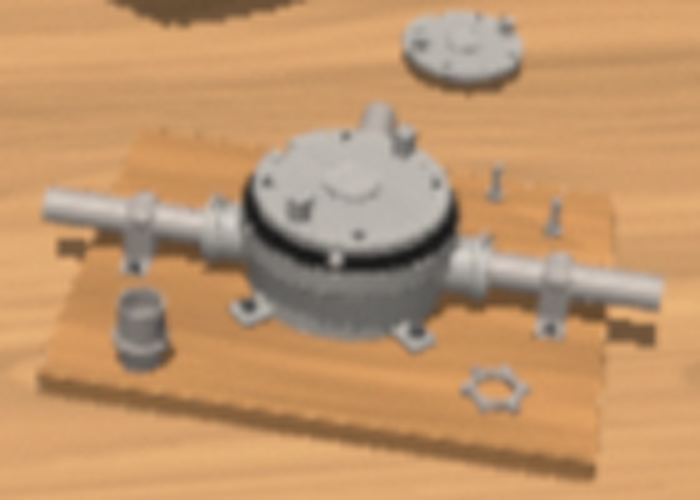

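The enlargements confirm it. The large grey cover is on the black seal of the box. Its notch is at lower right (crop 437,362), with lugs at (440,240) and (308,342). The scene view shows the pin on the far side from the middle conduit (crop 337,260). I'll move over it for a wrist view.

```bash
python3 -m handwheel '[[0,0,0,-0.1,-0.8,-0.905,0.94],[0,0,0,-0.1,-0.8,-0.905,0.94],[0,0,0,-0.1,-0.8,-0.905,0.94],[0,0,0,-0.1,-0.8,-0.905,0.94],[0,0,0,-0.1,-0.8,-0.905,0.94],[0,0,0,-0.1,-0.8,-0.905,0.94],[0,0,0,-0.1,-0.8,-0.905,0.94],[0,0,0,-0.1,-0.8,-0.905,0.94]]'
python3 -m handwheel '[[0,0,0,0,-0.7,-0.8,0.94],[0,0,0,0,-0.7,-0.8,0.94],[0,0,0,0,-0.7,-0.8,0.94],[0,0,0,0,-0.7,-0.8,0.94],[0,0,0,0,-0.7,-0.8,0.94],[0,0,0,0,-0.7,-0.8,0.94],[0,0,0,0,-0.7,-0.8,0.94],[0,0,0,0,-0.7,-0.8,0.94]]'
python3 - <<'E'
from h import *
s=telemetry.read_state(); print(s['eef_pos'],s['joints'],s['clock'])
print(R.from_euler('xyz',s['eef_rot']).as_matrix().round(3)); print(calibration("wrist"))
im=camera("wrist")[:,:,::-1]; cv2.imwrite("pics/w1.png",im)
E
```

```text
clock: 1.15
eef_pos: [353.5, -211.5, 243.1]
eef_rot: [-1.312, 1.57, 2.143]
wrist_force: [-0.3, -0.5, -0.6]
finger_gap: 88.5
clock: 2.15
eef_pos: [516.8, 60.5, 243.3]
eef_rot: [-1.184, 1.57, 2.269]
wrist_force: [-0.3, -0.1, -0.6]
finger_gap: 88.7
[516.81871449  60.46378434 243.30954128] [4.57415505e-02 2.11436053e-01 1.56172976e+00 6.55631972e-04
 1.36891758e+00 1.30540426e+00] 2.15
[[-0.001  0.306 -0.952]
 [ 0.001 -0.952 -0.306]
 [-1.    -0.001  0.   ]]
{'fov_y': 63.24702163649489, 'cx': 323.6762881437832, 'cy': 202.54811057281242, 'position': array([583.8559529 ,  81.14835675, 414.61278987]), 'attitude': array([ 2.89674855e+00,  1.34209058e-03, -1.26130472e+00])}
```

View pics/w1.png

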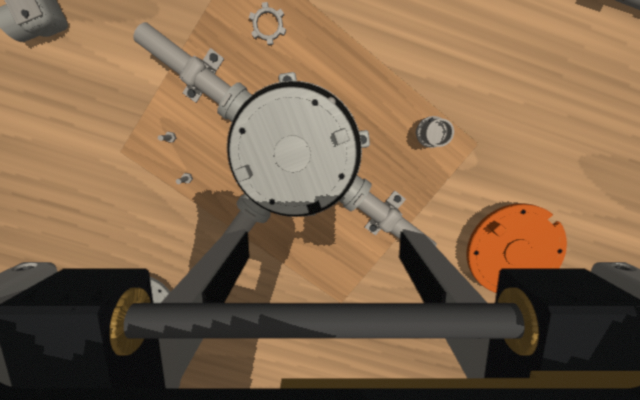

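The wrist view shows the whole cover: centre about (293,150), lugs at (339,137) and (245,172), notch at (314,208). I'll enlarge it to measure.

```bash
python3 - <<'E'
from h import *
im=cv2.imread("pics/w1.png")
crop(im,220,70,155,155,5,"pics/w1c.png"); 
E
```

```text
(no output)
```

View pics/w1c.png

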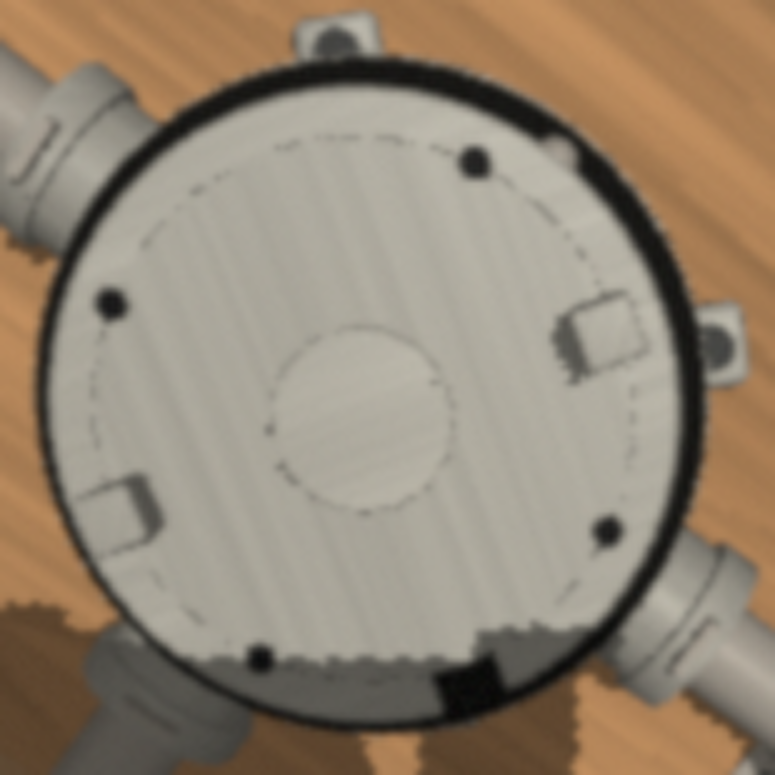

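```bash
python3 - <<'E'
from h import *
c=calibration("wrist")
def p(u,v,z): return ray(c,[220+u/5-.4,70+v/5-.4],z)[0]
b=p(364,420,98); la=p(612,332,112); lb=p(112,518,112); n=p(484,715,94); pin=p(563,155,85)
m=(la+lb)/2
print(b,la,lb,m,n,pin)
an=lambda q,o:np.degrees(np.arctan2(*(q-o)[1::-1]))
for o in (b,m): print("pin",an(pin,o),np.hypot(*(pin-o)[:2]),"notch",an(n,o),np.hypot(*(n-o)[:2]),"la",an(la,o)-90,"lb",an(lb,o)+90)
print("lugs",an(la,lb),np.linalg.norm(la-lb))
# ellipse check: project flange circle
E
```

```text
[545.73262092 101.36056745  98.        ] [576.5649305   61.80471513 112.        ] [515.42089071 140.42876755 112.        ] [545.9929106  101.11674134 112.        ] [495.06583736  61.18422936  94.        ] [604.9609873   79.82210295  85.        ]
pin -19.98385558194068 63.02305005130541 notch -141.58726434078085 64.6626715972152 la -142.06491595071958 lb 217.8067090597081
pin -19.855739285585734 62.695260536449496 notch -141.8995918682404 64.71608997484945 la -142.12864941545467 lb 217.87135058454533
lugs -52.12864941545467 99.60087961593543
```

Both checks agree: axis at (546,101), cover yaw −142.1°, box yaw −19.9°, so it needs +122° counter-clockwise. The two fingertips will push one lug each, with the wrist turning about the cover's axis. I'll go above it and turn 10° clear of the lugs before descending.

```bash
python3 -m handwheel '[[0.055,0,0,0,-0.1,-0.134,0.94],[0.055,0,0,0,-0.1,-0.134,0.94],[0.055,0,0,0.15,-0.1,-0.134,0.94],[0.055,0,0,0.3,-0.1,-0.134,0.94],[0.055,0,0,0.3,-0.1,-0.134,0.94],[0.055,0,0,0.3,-0.1,-0.134,0.94],[0.055,0,0,0.3,-0.1,-0.134,0.94]]'
python3 - <<'E'
from h import *
s=telemetry.read_state(); print(s['eef_pos'],s['joints'],s['wrist_force'])
M=R.from_euler('xyz',s['eef_rot']).as_matrix(); print(M.round(3),np.degrees(np.arctan2(M[1,1],M[0,1])))
print("to go tool/300",M.T@(np.array([545.9,101.2,108])-s['eef_pos'])/300)
E
```

```text
clock: 3.08
eef_pos: [546.7, 101.3, 155.6]
eef_rot: [-2.935, 1.568, 0.345]
wrist_force: [-0.2, -0.5, -0.4]
finger_gap: 88.4
[546.66993381 101.31989098 155.58521232] [1.17060833e-01 3.64553350e-01 1.57462539e+00 7.30964905e-04
 1.19947481e+00 1.54925768e+00] [-0.16290568 -0.45074901 -0.39328099]
[[ 0.003  0.138 -0.99 ]
 [ 0.001 -0.99  -0.138]
 [-1.    -0.001 -0.003]] -82.0739213766265
to go tool/300 [1.58608957e-01 1.40017774e-04 3.06542425e-03]
```

```bash
python3 -m handwheel '[[0,0,0,0.05,0,0.003,0.94],[0,0,0,0.1,0,0.003,0.94],[0,0,0,0.158,0,0.003,0.94],[0,0,0,0.158,0,0.003,0.94],[0,0,0,0.158,0,0.003,0.94]]'
python3 - <<'E'
from h import *
im=camera("wrist")[:,:,::-1]; crop(im,160,0,320,300,2,"pics/w2.png")
im=camera("scene")[:,:,::-1]; crop(im,285,125,140,120,5,"pics/s2.png")
E
```

```text
clock: 3.7
eef_pos: [546.1, 101.3, 108.3]
eef_rot: [-2.935, 1.568, 0.345]
wrist_force: [0.6, -0.6, 0.5]
finger_gap: 88.4
```

View pics/w2.png

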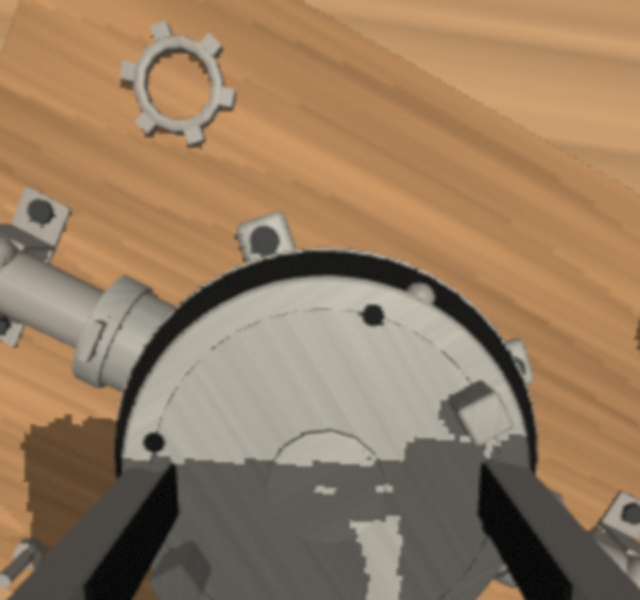

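View pics/s2.png

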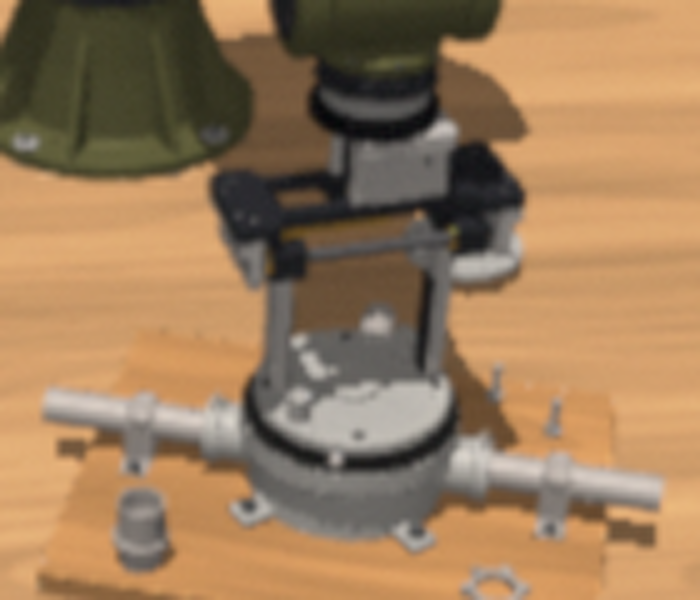

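The fingertips are beside the cover on the clockwise side of each lug, with no contact. Turning counter-clockwise.

```bash
python3 -m handwheel '[[-0.03,0,0,0,0,0,0.94],[-0.06,0,0,0,0,0,0.94],[-0.09,0,0,0,0,0,0.94],[-0.12,0,0,0,0,0,0.94],[-0.15,0,0,0,0,0,0.94],[-0.18,0,0,0,0,0,0.94],[-0.21,0,0,0,0,0,0.94],[-0.24,0,0,0,0,0,0.94],[-0.27,0,0,0,0,0,0.94]]'
python3 - <<'E'
from h import *
s=telemetry.read_state(); print(s['eef_pos'],s['joints'],s['wrist_force'],s['moment'])
M=R.from_euler('xyz',s['eef_rot']).as_matrix(); print(np.degrees(np.arctan2(M[1,1],M[0,1])))
im=camera("wrist")[:,:,::-1]; crop(im,160,0,320,300,2,"pics/w3.png")
E
```

```text
clock: 4.92
eef_pos: [546.4, 101.4, 109.2]
eef_rot: [2.441, 1.566, 0.289]
wrist_force: [-0.2, -0.0, 0.5]
finger_gap: 88.4
[546.44466009 101.36622038 109.22278273] [1.17127243e-01 4.16666250e-01 1.61919699e+00 9.15475240e-04
 1.10101679e+00 6.98016612e-01] [-0.22444103 -0.04540313  0.54183256] [ 0.00898496  0.02169649 -0.15363132]
-33.30646685908732
```

View pics/w3.png

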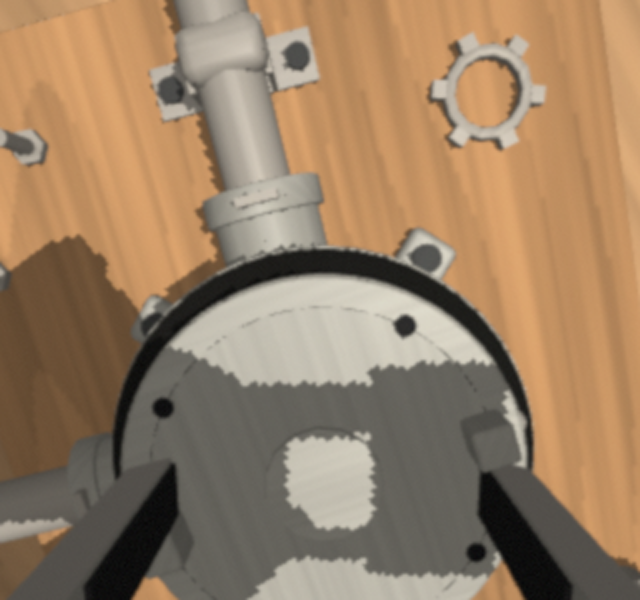

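The lugs are in contact with the fingers and the cover is turning. Continuing to a few degrees short of target.

```bash
python3 -m handwheel '[[-0.04,0,0,0,0,0,0.94],[-0.08,0,0,0,0,0,0.94],[-0.12,0,0,0,0,0,0.94],[-0.16,0,0,0,0,0,0.94],[-0.2,0,0,0,0,0,0.94],[-0.24,0,0,0,0,0,0.94],[-0.28,0,0,0,0,0,0.94],[-0.32,0,0,0,0,0,0.94],[-0.36,0,0,0,0,0,0.94],[-0.4,0,0,0,0,0,0.94],[-0.43,0,0,0,0,0,0.94],[-0.43,0,0,0,0,0,0.94]]'
python3 - <<'E'
from h import *
s=telemetry.read_state(); print(s['eef_pos'],s['joints'],s['wrist_force'],s['moment'])
M=R.from_euler('xyz',s['eef_rot']).as_matrix(); print(np.degrees(np.arctan2(M[1,1],M[0,1])))
print(calibration("wrist"))
im=camera("wrist")[:,:,::-1]; cv2.imwrite("pics/w4f.png",im); crop(im,210,100,230,200,3.4,"pics/w4.png")
E
```

```text
clock: 6.48
eef_pos: [546.4, 101.6, 109.4]
eef_rot: [1.149, 1.566, 0.35]
wrist_force: [-1.3, 0.9, -1.1]
finger_gap: 88.0
[546.35042751 101.61235732 109.43359463] [ 1.17440690e-01  4.16272592e-01  1.61921564e+00  1.26396215e-03
  1.10135181e+00 -6.55602921e-01] [-1.32304225  0.87713353 -1.09892957] [ 0.38145432  0.16411538 -0.10788761]
44.25978322513313
{'fov_y': 63.24702163649489, 'cx': 323.6762881437832, 'cy': 202.54811057281242, 'position': array([497.26280035, 150.77009811, 280.60198505]), 'attitude': array([ 2.89612657, -0.00433824,  0.77097206])}
```

View pics/w4.png

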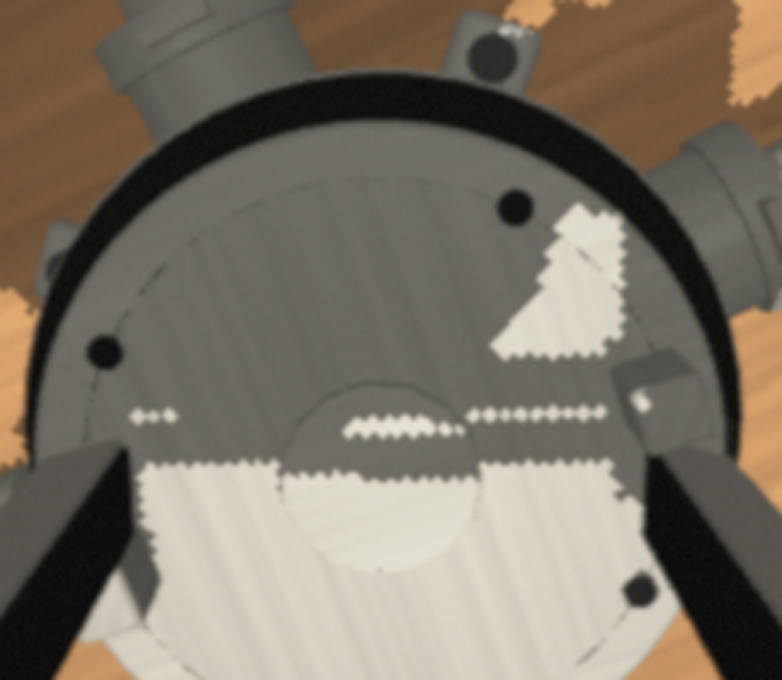

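```bash
python3 - <<'E'
from h import *
c=calibration("wrist")
def p(u,v,z): return ray(c,[210+u/3.4-.35,100+v/3.4-.35],z)[0]
o=np.array([545.9,101.2,0])
an=lambda q:(np.degrees(np.arctan2(*(q-o)[1::-1])),np.hypot(*(q-o)[:2]))
print("boss",p(380,478,98)); print("lug_a",an(p(676,417,112)))
H=[(515,207),(105,352),(640,590)]
for h in H: print(an(p(*h,94)))
f={'fov_y': 63.24702163649489, 'cx': 323.6762881437832, 'cy': 202.54811057281242, 'position': np.array([583.8559529 ,  81.14835675, 414.61278987]), 'attitude': np.array([ 2.89674855e+00,  1.34209058e-03, -1.26130472e+00])}
for h in [(475,163),(111,303),(608,530),(260,658)]: print("init",an(ray(f,[220+h[0]/5-.4,70+h[1]/5-.4],94)[0]))
E
```

```text
boss [544.9717028  100.87509121  98.        ]
lug_a (np.float64(63.06323997376848), np.float64(49.19776970402804))
(np.float64(109.25588677006031), np.float64(52.2751974467104))
(np.float64(-160.457888936993), np.float64(53.58004090992993))
(np.float64(17.921314698222183), np.float64(52.382475313139274))
init (np.float64(-6.714282266101343), np.float64(52.327684531843744))
init (np.float64(83.61292415356479), np.float64(53.37092724652148))
init (np.float64(-97.39533788505062), np.float64(52.68110244750636))
init (np.float64(172.7134564468846), np.float64(53.70658389077986))
```

Three screw holes give 115.7° turned, and the lug agrees. About 6.5° remains.

```bash
python3 -m handwheel '[[-0.018,0,0,0,0,0,0.94],[-0.036,0,0,0,0,0,0.94],[-0.036,0,0,0,0,0,0.94]]'
python3 -m handwheel '[[0.03,0,0,0,0,0,0.94],[0.03,0,0,0,0,0,0.94],[0.03,0,0,-0.2,0,0,0.94],[0.03,0,0,-0.45,0,0,0.94],[0.03,0,0,-0.45,0,0,0.5],[0.03,0,0,-0.45,0,0,0]]'
python3 - <<'E'
from h import *
s=telemetry.read_state(); M=R.from_euler('xyz',s['eef_rot']).as_matrix(); print(M.round(3))
print({k:v.tolist() for k,v in calibration("wrist").items() if k in("position","attitude")})
im=camera("wrist")[:,:,::-1]; cv2.imwrite("pics/w5.png",im)
im=camera("scene")[:,:,::-1]; crop(im,285,125,140,120,5,"pics/s5.png")
E
```

```text
clock: 6.9
eef_pos: [546.3, 101.6, 109.4]
eef_rot: [1.064, 1.566, 0.375]
wrist_force: [-2.3, 2.2, -0.8]
finger_gap: 88.9
clock: 7.65
eef_pos: [545.9, 101.3, 244.6]
eef_rot: [1.071, 1.565, 0.288]
wrist_force: [-0.2, -0.1, -0.1]
finger_gap: 72.0
[[ 0.006  0.705  0.709]
 [ 0.002  0.709 -0.705]
 [-1.     0.005  0.003]]
{'position': [495.8377950554612, 149.70598895710384, 415.69862109226796], 'attitude': [2.895255129081698, -0.005146148839863196, 0.7863357722211717]}
```

View pics/w5.png

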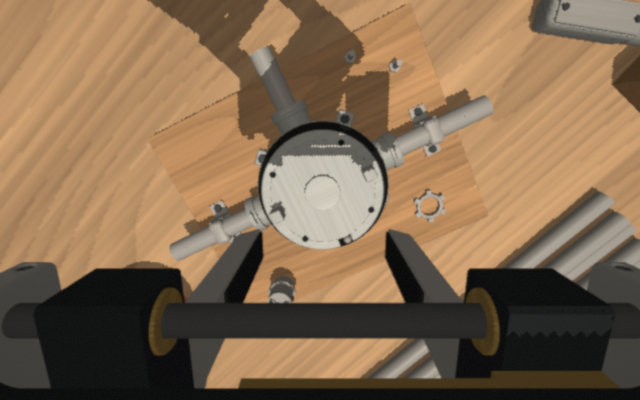

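View pics/s5.png

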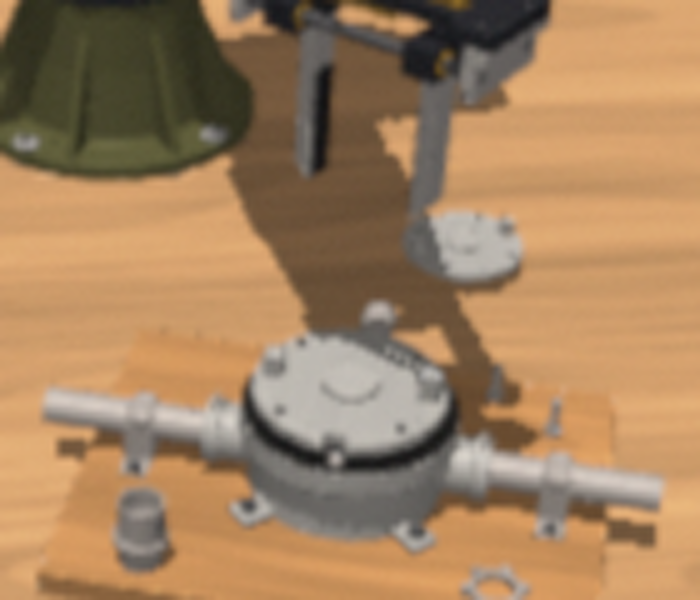

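The scene view has the notch right behind the pin (crop ~334,440 and 337,458). In the wrist view the notch is at about (346,240). I'll zoom in there.

```bash
python3 - <<'E'
from h import *
im=cv2.imread("pics/w5.png"); crop(im,250,115,145,145,5,"pics/w5c.png"); crop(im,320,215,50,45,14,"pics/w5d.png")
E
```

```text
(no output)
```

View pics/w5c.png

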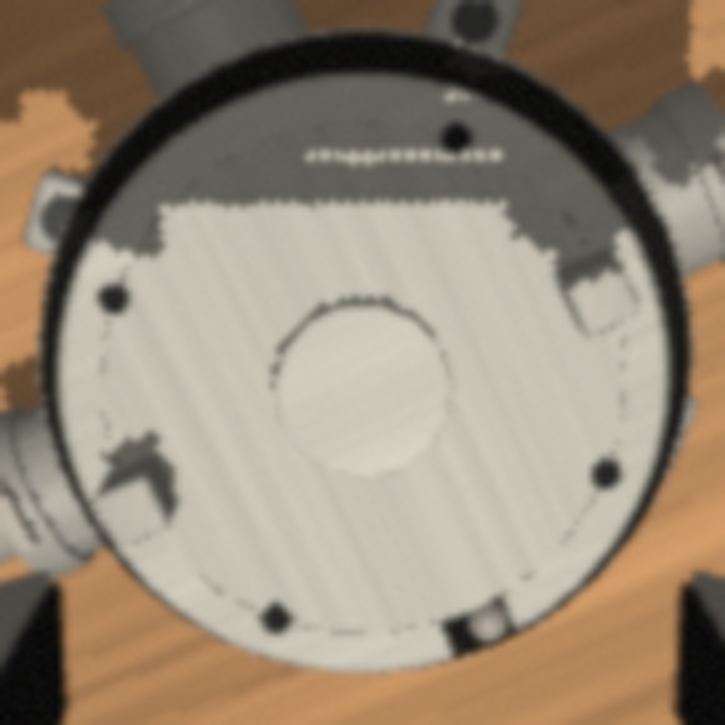

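View pics/w5d.png

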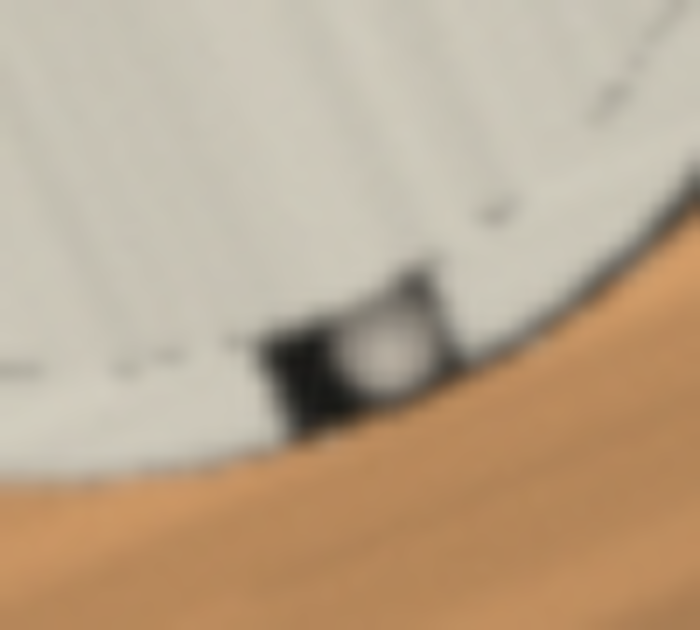

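```bash
python3 - <<'E'
from h import *
c=calibration("wrist")
o=np.array([545.9,101.2,0])
P=lambda u,v,z:ray(c,[250+u/5-.4,115+v/5-.4],z)[0]
Q=lambda u,v,z:ray(c,[320+u/14-.46,215+v/14-.46],z)[0]
b=P(362,390,98);la=P(604,301,112);lb=P(136,512,112);print(b,(la+lb)/2)
o=(la+lb)/2
an=lambda q:(np.degrees(np.arctan2(*(q-o)[1::-1])),np.hypot(*(q-o)[:2]))
print("lugs",np.degrees(np.arctan2(*(la-lb)[1::-1]))-90)
print("pin",an(Q(385,350,84)))
print("notch out/in",an(Q(378,401,94)),an(Q(345,303,94)))
for h in [(456,137),(114,298),(606,474),(276,620)]: print("hole",an(P(*h,94)))
E
```

```text
[543.6775396  100.71600189  98.        ] [544.64367495 100.96495625 112.        ]
lugs -20.172898957399823
pin (np.float64(-19.34199684525518), np.float64(60.19523547768634))
notch out/in (np.float64(-20.54092314219334), np.float64(59.95413550954664)) (np.float64(-19.599963140365745), np.float64(51.82206637925607))
hole (np.float64(115.7662179001396), np.float64(52.806475877985))
hole (np.float64(-155.07588013014845), np.float64(53.36845530679026))
hole (np.float64(24.92173125380878), np.float64(52.111420334715156))
hole (np.float64(-65.85477837943256), np.float64(52.94624356784348))
```

Lugs and notch agree on about −20.2°, and the pin measures −19.3 to −19.9°. That is within 1°, and the tolerance is about ±2.7°. Next I shut the fingers and go down over the boss.

```bash
python3 -m handwheel '[[0,0,0,0,0,0,0],[0,0,0,0.15,0,0,0],[0,0,0,0.3,0,0,0],[0,0,0,0.3,0,0,0],[0,0,0,0.43,0,0,0],[0,0,0,0.43,0,0,0],[0,0,0,0.43,0,0,0]]'
```

```text
clock: 8.62
eef_pos: [546.4, 101.6, 115.9]
eef_rot: [1.131, 1.566, 0.348]
wrist_force: [0.4, 0.9, 0.2]
finger_gap: 0.5
```

```bash
python3 -m handwheel '[[0,0,0,0.02,0,0,0],[0,0,0,0.03,0,0,0],[0,0,0,0.035,0,0,0],[0,0,0,0.04,0,0,0],[0,0,0,0.045,0,0,0],[0,0,0,0.05,0,0,0],[0,0,0,0.05,0,0,0]]'
```

```text
clock: 9.5
eef_pos: [546.6, 101.6, 101.7]
eef_rot: [1.111, 1.566, 0.328]
wrist_force: [-3.3, -0.6, 7.2]
finger_gap: 0.2
```

```bash
python3 -m handwheel '[[0,0,0,0.006,0,0,0],[0,0,0,0.011,0,0,0],[0,0,0,0.015,0,0,0],[0,0,0,0.015,0,0,0]]'
python3 -m handwheel '[[0,0,0,0.002,0,0,0],[0,0,0,0.005,0,0,0],[0,0,0,0.008,0,0,0],[0,0,0,0.008,0,0,0]]'
```

```text
clock: 10.0
eef_pos: [546.7, 101.6, 98.2]
eef_rot: [1.089, 1.565, 0.306]
wrist_force: [-5.3, -0.6, 11.6]
finger_gap: 0.4
clock: 10.5
eef_pos: [546.8, 101.6, 98.1]
eef_rot: [1.044, 1.565, 0.262]
wrist_force: [-12.6, -2.6, 25.3]
finger_gap: 0.4
```

It is seated: the tip stopped at 90.1 mm and the force rose to 25 N with no more travel. Retract and check.

```bash
python3 -m handwheel '[[0,0,0,-0.03,0,0,0],[0,0,0,-0.15,0,0,0],[0,0,0,-0.3,0,0,0],[0,0,0,-0.48,0,0,0],[0,0,0,-0.48,0,0,0],[0,0,0,-0.48,0,0,0]]'
python3 - <<'E'
from h import *
im=camera("wrist")[:,:,::-1]; cv2.imwrite("pics/w6.png",im); crop(im,250,115,145,145,5,"pics/w6c.png")
im=camera("scene")[:,:,::-1]; crop(im,285,125,140,120,5,"pics/s6.png")
c=calibration("wrist")
o=np.array([545.0,101.0,0])
th=np.radians(np.arange(0,360,10))
for z in (86,94):
  uv=proj(c,np.c_[545+62*np.cos(th),101+62*np.sin(th),0*th+z]); print(z,np.ptp(uv,0).round(1),uv.mean(0).round(1))
E
```

```text
clock: 11.25
eef_pos: [545.6, 101.3, 241.4]
eef_rot: [1.061, 1.565, 0.278]
wrist_force: [-0.5, 0.7, -0.6]
finger_gap: 0.3
86 [121.  118.2] [322.8 189.6]
94 [123.9 120.9] [322.8 191.2]
```

View pics/w6c.png

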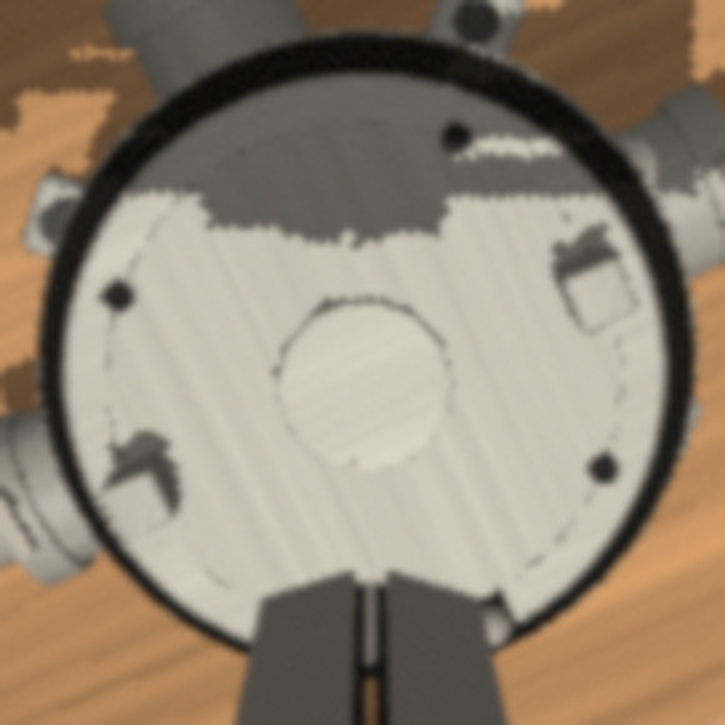

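View pics/s6.png

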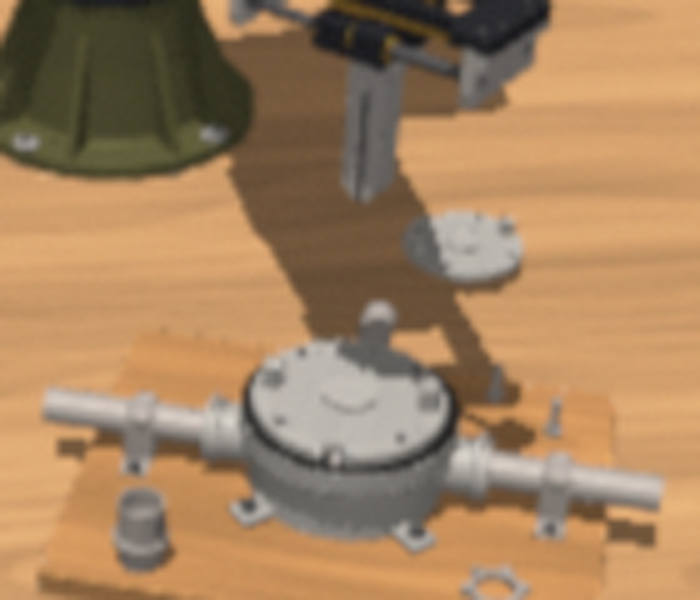

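The cover is visibly lower, with only a thin even black line left around it. The flange measures 121 px across, as expected for flush (124 px if still raised). The pin stands in the notch (crop 337,457) and the connector, locknut and screws haven't moved. Handing in.

```bash
python3 -c "
from cell import order; print(order.sign_off())"
```

```text
the job is handed in; nothing more can be done
None
```

The cover is turned into line and pressed down flush on the box's rim, and the job is handed in. It took about 11.4 s of the 58 s.

- **Turning:** I used both fingertips, one behind each lug, and turned the wrist about the cover's axis by about 122° counter-clockwise. Before pressing, the lugs gave −20.2° for the notch and the pin measured −19.3° to −19.9°. That is within 1°, against about ±2.7° of room.
- **Pressing:** I pressed the boss with the fingers shut. The fingertip stopped at 90.1 mm and the force rose to 25 N with no more travel, so the cover was seated. I then lifted the hand about 140 mm clear.
- **Last checks:** The final pictures show the pin in the notch. The flange measured 121 px across, as expected at the flush height; it would be 124 px if still raised. The connector, locknut and screws are where they were; I did not check the other bench items in the last pictures, but the arm went nowhere near them.
- **Disagreement:** The cover's centre came out 1–2 mm different between views, which is in line with the calibration error. No check failed.

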